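# Press the pack's lid home with the hand stamp and keep it held

## Task

Lift the hand stamp with the rectangular foot up and off its hooks, set its foot squarely on the middle of the lid of the clear pack in the closing jig, and press the sprung pack down until the lid is level with the jig's top rim. Do not push it much deeper than the rim, keep the fingers and arm off the pack, and leave the round-footed stamp on its hooks. Finish while holding: the stamp stays gripped and keeps the lid level with the rim, with nothing let go.

Things in the scene. Friction and masses are not known exactly. Their poses are not given: they have to be found in the camera images.
- stamp_square: The stamp to use, T-shaped, about 0.35 kg: white rectangular foot 50 (x) x 70 (y) x 10 mm, steel shank 14 mm thick, wooden handle bar 16 (x) x 124 (y) x 18 mm, 80 to 98 mm above the foot's underside. Origin: centre of the foot's underside, z up. It hangs upright, squared to the stand, its bar on two prongs, foot 60 mm above the table. Half a turn is the same.
- stamp_square_bar (a point): Centre of the handle bar of the rectangular-footed stamp, on its axis, 89 mm above the foot's underside; axes as the stamp's. Here it can be gripped from above, fingers closing across the 16 mm (along x).
- stamp_round: The other stamp, same handle bar, shank and size, but with a round foot 44 mm across and 10 mm thick. Origin: centre of the foot's underside. It hangs beside the first (either may be left or right, 150 mm apart) and stays there.
- rack: Fixed metal stand, left or right of the robot. Origin on the table midway between the stamps (at y = +75 and -75 mm, x = 0); x points to its back plate (x = 70 to 78, top 145 mm high). Four prongs along x, 8 mm square, tops 140 mm high, at y = +/-25 and +/-125 mm, with upturned tips 14 mm high at the -x end (x = -20 to -26). Base plate x = 20 to 120 mm.
- jig: Fixed closing jig: base plate 140 (x) x 160 (y) x 8 mm with an open-topped aluminium frame on it, inside 84 (x) x 104 (y) mm, walls 10 mm thick, top rim 60 mm above the table. Origin on the table, under the frame's centre; x across the frame's short side, y along its long side. On the other side of the table from the stand.
- rim (a point): Centre of the frame's opening, at the height of its top rim (60 mm above the table); axes as the jig's.
- lid (a point): Centre of the lid (flat top face) of a clear plastic pack filled with brown pods, fixed on a sprung nest inside the frame. Pack 76 (x) x 96 (y) x 30 (z) mm, axes parallel to the jig's; it moves only up and down. The lid starts 12 mm above the rim.
- pack (a joint): How far the pack and its sprung nest are pressed down, in m: 0 at rest (lid 12 mm above the rim), 0.012 with the lid level with the rim, hard stop at 0.025. It begins to yield at about 4 N and needs about 10 N at 0.012 (500 N/m); it springs back when let go.

How it is judged:
On the way:
1. the rectangular-footed stamp is lifted clear of its hooks in the fingers (z of stamp_square in the frame of rack above 0.08 m and contact force between stamp_square and rack below 0.2 N and contact force between stamp_square and the fingers above 1 N), for 0.2 s.
At the end, for the whole second after the job is handed in: Gripped stamp presses the lid with over 4 N, pack still, at 9 to 15 mm (level with the rim within 3 mm); foot within 12 mm of the lid's middle, squared within 0.2 rad, upright within 0.12 rad; fingers and arm off the pack; round-footed stamp within 30 mm of its start (value of joint pack between 0.009 and 0.015 m and velocity of joint pack between -0.01 and 0.01 m/s and contact force between stamp_square and pack above 4 N and contact force between stamp_square and the fingers above 1 N and horizontal distance between stamp_square and lid below 0.012 m and angle between the x axis of stamp_square and the x axis of lid, either way round below 0.2 rad and angle between stamp_square's own z axis and vertical below 0.12 rad and contact force between each of the arm, the fingers and pack below 0.5 N and distance of stamp_round from where it was at the start of the episode below 0.03 m); the arm keeps its last pose, push and grip.
It fails at once if the pack is pushed more than 7 mm below the rim (joint past 19 mm) (value of joint pack above 0.019 m).
It fails at once if fingers or arm push on the pack (contact force between any of the fingers, the arm and pack above 2 N).
It fails at once if the round-footed stamp is taken off or knocked off its hooks (distance of stamp_round from where it was at the start of the episode above 0.04 m).
It also fails if it takes over 46 s, if anything falls off the work surface, if the arm or the gripper's body presses on something with over 40 N, if the wrist force passes 120 N, or if a joint passes its speed limit or range.

## Robot

A 7-joint arm with a two-finger parallel gripper is mounted at the origin on the work surface. World frame = base frame: x ahead of the robot, y to its left, z up, the work surface at z = 0. Lengths are in m, angles in rad, forces in N, time in s.
With the tool pointing down it reaches from about 0.425 to 0.95 m from the base axis. Payload 4.7 kg.
Tool frame: the origin (TCP) lies midway between the tips of the shut fingers; the grasp point (between the pads) lies 19 mm behind it; z points along the fingers, y is the line along which they close (so a half turn about z gives the same grasp; the last joint's range is limited). The gripper opens to 87 mm and grips with 3 to 60 N. Pads are 19 mm wide; open, the fingers measure 117 mm over their backs; the gripper's body (75 mm by 190 mm) begins 51 mm behind the grasp point.
Start: joints at [-0.029, 0.469, -0.049, 1.532, 0.024, 1.141, -0.082], TCP at [0.675, 0, 0.223] pointing down, gripper open.
Joint ranges: [-2.59, 2.59], [-0.33, 1.99], [-1.39, 1.29], [0.1, 2.45], [-1.04, 4.18], [0.21, 1.99], [-2.66, 2.66]. Speed limits (rad/s): [2.57, 2.57, 3.14, 3.14, 3.14, 3.14, 3.14].

## Interface

Orientations are given as a unit quaternion [x, y, z, w].
In Python, from station import monitor, eyes, bot gives the robot as it stands.
- The arm moves only by the tool drive_tool, never from a script. Its argument "motion" is a list of rows, each a list of 3 entries, a list of its own where there are three numbers: the opening, from 0 (shut) to 1 (fully open), then the shift along the world's x, y, z in mm, then the turn, a rotation vector about the world's x, y, z in rad. In form: [[gripper, [x, y, z], [ax, ay, az]], ...]. A call has 1 to 8 rows; each row shifts and turns the commanded pose from where the row before left it; what a row does not reach is not made up. A row lasts 1/10 s, in which the tool goes at most 50 mm and 8.59 degrees, less where a joint would pass 70% of its speed; a pose out of reach is approached as far as the arm can. A call is refused whole if a number of a shift passes 50 or a number of a turn 0.15, either way. A call with a gripper value outside its range is refused whole. The fingers move at their own pace and stop on an object; the grip force is fixed at half the most. Time passes only in rows, so rows that do not move let the fingers close. It gives the time, the measured TCP pose, the force, the opening and the grip force at its end, in the units of the state.
- monitor.sense(): the state, without advancing time (a new reading comes with each control period).
- eyes.capture(name): name is "scene" or "side" or "wrist"; returns a dict with "img" (384x512x3 uint8, red, green, blue), "range_z" (384x512 float32, m along the optical axis (not along the pixel's ray), 0 where there is no reading), "fx", "fy", "cx", "cy" (pixels), "xyz" and "attitude" of the camera in the world. Camera axes: x right, y down, z forward; pixel columns grow to the right and rows downward; lengths in m; the calibration is good to about 2 mm. A picture is of the moment at which its call begins.
- bot.close_job(): hands the job in; it is judged then, once.
The state is a dict: "t": time; "q": joint angles; "joint_velocities": joint speeds; "tau": joint torques, N m; "eef_pos": TCP position; "tool_rot": TCP orientation; "ft_force": force on the tool from outside, world axes, zero at the start; "torque": the same for the moment, N m; "finger_gap": opening from 0.0 (shut) to 1.0 (fully open); "gripper_force": force on a finger pad.
Only numpy, scipy, OpenCV 4.12 (cv2) and the standard library are available. Lean on these libraries where they do the work, as an engineer would, in place of code of your own. Each camera call takes 0.05 s, during which the arm holds its last target. There are 200 camera calls.

## Working session

There is one attempt and no reset: what is moved stays moved. The work goes in short steps, Python scripts to look and compute and a tool call to move; the robot and the scene stay as the last step left them, time stands still between calls to the robot, and variables do not carry over. Pictures are saved under pics/ and viewed, at most 10 in all, crops included, and the job is handed in when it is done.

Besides the shell and the picture viewer there is one more tool, called after "Call:" by a JSON object that holds its "api" and its "payload", one argument or row to a line. drive_tool: Moves the arm, as the interface text tells. Its arguments: {"type":"object","properties":{"motion":{"type":"array"}},"required":["motion"]}

```bash
mkdir -p pics; cat > h.py <<'E'
from station import monitor, eyes, bot
import numpy as np, cv2
from scipy.spatial.transform import Rotation as R
def cap(n):
    c=eyes.capture(n); 
    v,u=np.mgrid[:384,:512]; z=c["range_z"]
    p=np.stack([(u-c["cx"])/c["fx"]*z,(v-c["cy"])/c["fy"]*z,z],-1)
    c["P"]=p@R.from_quat(c["attitude"]).as_matrix().T+np.array(c["xyz"]); c["P"][z==0]=np.nan
    return c
def save(c,f): cv2.imwrite("pics/"+f,c["img"][:,:,::-1])
E
python3 - <<'E'
from h import *
ims=[]
for n in("scene","side"):
    c=cap(n); np.save(n+".npy",c["P"]); ims.append(c["img"]); np.save(n+"_i.npy",c["img"]); print(n,c["xyz"],c["attitude"],c["fx"])
cv2.imwrite("pics/a.png",ims[0][:,:,::-1]);cv2.imwrite("pics/b.png",ims[1][:,:,::-1])
print(monitor.sense())
E
```

```text
scene [ 1.32964038 -0.23669805  1.08781487] [ 0.76107158  0.5531958  -0.20591376 -0.26896837] 474.8150754850938
side [0.12283838 0.45341585 0.56194919] [-0.32764191  0.82579843 -0.43069838  0.15876598] 357.10654836487294
{'t': 0.1, 'q': array([-0.0288988 ,  0.46937954, -0.04855702,  1.53357255,  0.02412257,
        1.14096807, -0.08228768]), 'joint_velocities': array([ 3.68686505e-05, -6.53508709e-04, -1.24140326e-03, -1.60634669e-03,
       -1.31039859e-03,  1.81339510e-03,  2.27096946e-04]), 'tau': array([ 1.65191257e-03, -5.09170032e+01, -8.03893874e-02, -2.36828882e+01,
       -6.13215147e-02,  3.44494684e-02,  3.39676899e-05]), 'eef_pos': array([ 6.74471543e-01, -1.61872522e-05,  2.21592410e-01]), 'tool_rot': array([ 7.07100976e-01,  7.07112050e-01, -6.48917098e-04, -5.80614159e-04]), 'ft_force': array([-0.22474057,  0.31672977, -0.3026747 ]), 'torque': array([-0.0296762 , -0.0403771 , -0.03329709]), 'gripper_force': 0.0, 'finger_gap': 0.9979696801368594}
```

View pics/a.png

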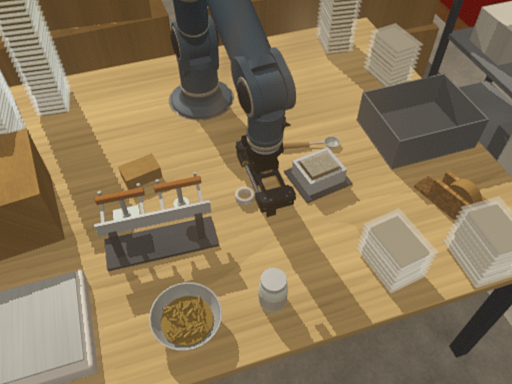

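View pics/b.png

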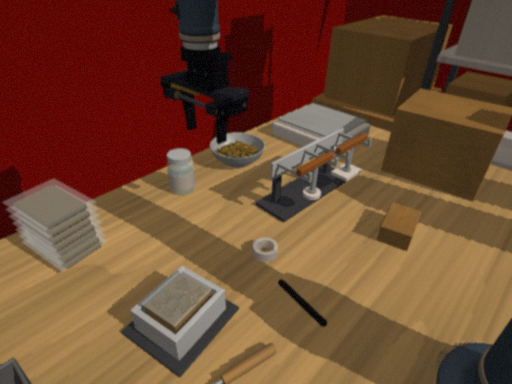

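The stand is on the robot's right (scene bars at about (133,196) and (178,187)), with its back plate away from the robot. The jig is on the left at (318,168). In the side view the rectangular foot is the far one at (348,172), and the round foot is at (312,194). So the stamp to use is the scene's left bar.

```bash
python3 - <<'E'
from h import *
def rect(xy,l):
    (c,s,a)=cv2.minAreaRect((xy*1000).astype(np.float32)); print(l,len(xy),"c",np.round(c,1),"size",np.round(s,1),"ang",round(a,2), "med",np.round(np.median(xy,0)*1000,1))
for n,bar,jig in(("scene",(90,170,215,215),(280,140,355,200)),("side",(285,115,375,190),(115,255,245,370))):
    P=np.load(n+".npy");I=np.load(n+"_i.npy");hsv=cv2.cvtColor(I,cv2.COLOR_RGB2HSV)
    x0,y0,x1,y1=bar; w=np.zeros(P.shape[:2],bool);w[y0:y1,x0:x1]=1
    m=w&(hsv[...,1]>140)&((hsv[...,0]<13))&(P[...,2]>.125)&(P[...,2]<.175)
    k,lab,st,ce=cv2.connectedComponentsWithStats(m.astype(np.uint8))
    for i in range(1,k):
        if st[i,4]>40:
            q=P[lab==i]; print(n,"bar px",ce[i].round(),"z",np.percentile(q[:,2],[5,50,95]).round(4)); rect(q[:,:2],"all")
            t=q[q[:,2]>np.percentile(q[:,2],95)-.004]; rect(t[:,:2],"top")
    w[:]=0;x0,y0,x1,y1=jig;w[y0:y1,x0:x1]=1
    z=P[...,2]
    for l,a,b in(("lid",.068,.08),("rim",.055,.0645),("base",.005,.012)):
        m=(w&(z>a)&(z<b)).astype(np.uint8)
        k,lab,st,ce=cv2.connectedComponentsWithStats(m); i=1+st[1:,4].argmax(); q=P[lab==i]
        print(n,l,"z",np.median(q[:,2]).round(4)); rect(q[:,:2],l)
    if n=="scene":
        w[:]=0;w[170:270,85:225]=1
        m=w&(z>.003)&(z<.02)&(hsv[...,2]<110); rect(P[m][:,:2],"rackbase")
    # back plate top
    w[:]=0
E
```

```text
scene lid z 0.0709
lid 554 c [484.1 241.4] size [79.  97.4] ang 7.89 med [485.3 239.6]
scene rim z 0.0585
rim 380 c [484.9 241.3] size [108.1 127.1] ang 9.86 med [514.6 230.3]
scene base z 0.0076
base 362 c [516.3 211.9] size [195.1 103.3] ang 53.0 med [533.9 193.3]
rackbase 3229 c [ 472.5 -250. ] size [299.  297.3] ang 86.8 med [ 574.7 -257.3]
side lid z 0.0714
lid 2076 c [480.6 242.5] size [77.7 96.6] ang 8.79 med [478.4 246.7]
side rim z 0.0592
rim 1123 c [481.1 242.5] size [105.2 125.2] ang 8.85 med [452.2 266. ]
side base z 0.0074
base 1798 c [480.5 242.9] size [140.4 159.7] ang 8.73 med [430.6 294.2]
```

```bash
python3 - <<'E'
from h import *
for n,bar in(("scene",(90,160,215,220)),("side",(270,110,380,200))):
    P=np.load(n+".npy");I=np.load(n+"_i.npy").astype(int)
    x0,y0,x1,y1=bar; w=np.zeros(P.shape[:2],bool);w[y0:y1,x0:x1]=1; z=P[...,2]
    m=w&(z>.147)&(z<.165)&(I[...,0]>I[...,2]*1.6)
    k,lab,st,ce=cv2.connectedComponentsWithStats(m.astype(np.uint8))
    for i in range(1,k):
        if st[i,4]>25:
            q=P[lab==i]; c,s,a=cv2.minAreaRect((q[:,:2]*1000).astype(np.float32))
            print(n,ce[i].round(),st[i,4],np.percentile(q[:,2],[5,50,95]).round(3),np.round(c,1),np.round(s,1),round(a,2))
    m=w&(z>.135)&(z<.15)&(abs(I[...,0]-I[...,2])<40); q=P[m]
    v=cv2.fitLine((q[:,:2]*1000).astype(np.float32),cv2.DIST_HUBER,0,.01,.01).ravel(); print("plate",m.sum(),v.round(3))
    m=w&(z>.055)&(z<.085)&(I.min(-1)>120); q=P[m]; print("feet",np.round(q[::max(1,len(q)//12)]*1000))
E
```

```text
scene [176. 183.] 306 [0.149 0.155 0.159] [ 502.  -177.5] [123.4  20.9] 87.62
scene [119. 195.] 324 [0.149 0.155 0.159] [ 496.1 -327.2] [124.   21.6] 87.25
plate 602 [ 1.40000e-01  9.90000e-01  5.73176e+02 -1.96852e+02]
feet [[ 482. -183.   70.]
 [ 504. -168.   76.]
 [ 506. -161.   67.]
 [ 510. -173.   68.]
 [ 510. -195.   67.]
 [ 484. -298.   68.]
 [ 472. -358.   70.]
 [ 477. -349.   67.]
 [ 486. -341.   71.]
 [ 489. -339.   70.]
 [ 500. -331.   76.]
 [ 492. -361.   69.]
 [ 502. -341.   69.]]
side [351. 143.] 223 [0.148 0.156 0.158] [ 492.2 -325.6] [124.4  16.6] 87.38
side [315. 163.] 297 [0.148 0.156 0.158] [ 500.3 -176.5] [125.3  17.9] 87.58
plate 773 [ 2.10000e-02  1.00000e+00  5.60364e+02 -2.58886e+02]
feet [[ 852. -582.   63.]
 [ 737. -665.   66.]
 [ 840. -525.   64.]
 [ 694. -664.   63.]
 [ 743. -584.   65.]
 [ 774. -537.   62.]
 [ 759. -523.   63.]
 [ 709. -545.   65.]
 [ 711. -513.   63.]
 [ 682. -493.   65.]
 [ 474. -344.   69.]
 [ 468. -314.   66.]
 [ 481. -168.   67.]]
```

Call:
{"api": "drive_tool", "payload": {
  "motion": [
    [1, [-22, -40, 0], [0, 0, 0]],
    [1, [-22, -40, 0], [0, 0, 0]],
    [1, [-22, -40, 0], [0, 0, 0]],
    [1, [-22, -40, 0], [0, 0, 0]],
    [1, [-22, -40, 0], [0, 0, 0]],
    [1, [-22, -40, 0], [0, 0, 0]],
    [1, [-22, -40, 0], [0, 0, -0.045]],
    [1, [0, 0, 0], [0, 0, 0]]
  ]
}}

```text
t: 0.9
eef_pos: [0.516, -0.2879, 0.2224]
tool_rot: [0.727, 0.686, -0.002, 0.0]
ft_force: [0.4, 0.0, -0.7]
finger_gap: 1.004
gripper_force: 0.0
```

```bash
python3 - <<'E'
from h import *
c=cap("wrist");save(c,"w.png");P=c["P"];I=c["img"].astype(int);z=P[...,2]
s=monitor.sense();print(s["t"],s["eef_pos"],R.from_quat(s["tool_rot"]).as_matrix().round(3))
m=(z>.15)&(z<.165)&(I[...,0]>I[...,2]*1.6)
k,lab,st,ce=cv2.connectedComponentsWithStats(m.astype(np.uint8))
for i in range(1,k):
    if st[i,4]>100:
        q=P[lab==i]; c_,s_,a=cv2.minAreaRect((q[:,:2]*1000).astype(np.float32)); print(ce[i].round(),st[i],np.round(c_,1),np.round(s_,1),round(a,2),np.median(q[:,2]))
E
```

```text
0.95 [ 0.51840331 -0.28389642  0.22229679] [[ 0.053  0.999 -0.001]
 [ 0.999 -0.053 -0.001]
 [-0.001 -0.001 -1.   ]]
[222.  72.] [ 208    0   27  151 3231] [ 500.  -186.9] [104.9  16.2] 87.09 0.15745615621606915
[227. 225.] [ 217  180   21   91 1649] [ 493.9 -308.2] [87.1 16. ] 87.08 0.15750332914266313
[230. 300.] [222 296  17   9 138] [ 490.3 -382.8] [15.4 11.7] 0.1 0.15761561657652473
```

View pics/w.png

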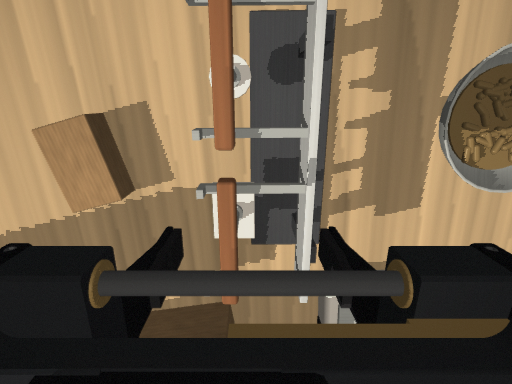

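The wrist view confirms the rectangular foot at (233,213) and puts the bar centre at about x 493, y -326.5 mm, yaw -0.05.

Call:
{"api": "drive_tool", "payload": {
  "motion": [
    [1, [-13, -22, 0], [0, 0, 0]],
    [1, [-13, -22, 0], [0, 0, 0]],
    [1, [0, 0, 0], [0, 0, 0]],
    [1, [0, 0, 0], [0, 0, 0]],
    [1, [0, 0, 0], [0, 0, 0]]
  ]
}}

```text
t: 1.45
eef_pos: [0.4962, -0.322, 0.2223]
tool_rot: [0.722, 0.692, 0.001, -0.0]
ft_force: [0.1, -0.1, 0.1]
finger_gap: 1.0
gripper_force: 0.0
```

Call:
{"api": "drive_tool", "payload": {
  "motion": [
    [1, [-3, -4, 0], [0, 0, 0]],
    [1, [0, 0, -23], [0, 0, 0]],
    [1, [0, 0, -23], [0, 0, 0]],
    [1, [0, 0, -23], [0, 0, 0]],
    [1, [0, 0, -15], [0, 0, 0]],
    [1, [0, 0, -8], [0, 0, 0]],
    [1, [0, 0, 0], [0, 0, 0]],
    [1, [0, 0, 0], [0, 0, 0]]
  ]
}}

```text
t: 2.25
eef_pos: [0.4926, -0.328, 0.1312]
tool_rot: [0.723, 0.691, 0.0, 0.001]
ft_force: [0.5, -0.7, 1.1]
finger_gap: 1.0
gripper_force: 0.0
```

Call:
{"api": "drive_tool", "payload": {
  "motion": [
    [0, [0, 0, 0], [0, 0, 0]],
    [0, [0, 0, 0], [0, 0, 0]],
    [0, [0, 0, 0], [0, 0, 0]],
    [0, [0, 0, 0], [0, 0, 0]],
    [0, [0, 0, 0], [0, 0, 0]],
    [0, [0, 0, 0], [0, 0, 0]],
    [0, [0, 0, 0], [0, 0, 0]],
    [0, [0, 0, 0], [0, 0, 0]]
  ]
}}

```text
t: 3.05
eef_pos: [0.492, -0.3279, 0.1305]
tool_rot: [0.723, 0.691, 0.0, -0.0]
ft_force: [-1.0, -0.4, -0.1]
finger_gap: 0.354
gripper_force: 0.0
```

Call:
{"api": "drive_tool", "payload": {
  "motion": [
    [0, [0, 0, 0], [0, 0, 0]],
    [0, [0, 0, 0], [0, 0, 0]],
    [0, [0, 0, 0], [0, 0, 0]],
    [0, [0, 0, 0], [0, 0, 0]],
    [0, [0, 0, 0], [0, 0, 0]],
    [0, [0, 0, 0], [0, 0, 0]],
    [0, [0, 0, 0], [0, 0, 0]],
    [0, [0, 0, 0], [0, 0, 0]]
  ]
}}

```text
t: 3.85
eef_pos: [0.4922, -0.3279, 0.1306]
tool_rot: [0.723, 0.691, 0.0, 0.0]
ft_force: [2.4, 0.1, -0.7]
finger_gap: 0.182
gripper_force: 30.0
```

Call:
{"api": "drive_tool", "payload": {
  "motion": [
    [0, [0, 0, 5], [0, 0, 0]],
    [0, [0, 0, 10], [0, 0, 0]],
    [0, [0, 0, 15], [0, 0, 0]],
    [0, [0, 0, 20], [0, 0, 0]],
    [0, [0, 0, 25], [0, 0, 0]],
    [0, [0, 0, 25], [0, 0, 0]],
    [0, [0, 0, 25], [0, 0, 0]],
    [0, [0, 0, 15], [0, 0, 0]]
  ]
}}

```text
t: 4.65
eef_pos: [0.4921, -0.3283, 0.2733]
tool_rot: [0.723, 0.691, 0.0, 0.001]
ft_force: [1.3, 0.1, -2.4]
finger_gap: 0.181
gripper_force: 30.0
```

Call:
{"api": "drive_tool", "payload": {
  "motion": [
    [0, [0, 0, 0], [0, 0, 0]],
    [0, [0, 0, 0], [0, 0, 0]],
    [0, [0, 0, 0], [0, 0, 0]]
  ]
}}

```text
t: 4.95
eef_pos: [0.4911, -0.3274, 0.2692]
tool_rot: [0.723, 0.691, -0.0, -0.001]
ft_force: [-0.7, 0.1, -3.7]
finger_gap: 0.177
gripper_force: 30.0
```

Call:
{"api": "drive_tool", "payload": {
  "motion": [
    [0, [0, 15, 0], [0, 0, 0]],
    [0, [0, 30, 0], [0, 0, 0]],
    [0, [0, 35, 0], [0, 0, 0.02]],
    [0, [0, 35, 0], [0, 0, 0.02]],
    [0, [0, 35, 0], [0, 0, 0.02]],
    [0, [0, 35, 0], [0, 0, 0.02]],
    [0, [0, 35, 0], [0, 0, 0.02]],
    [0, [0, 35, 0], [0, 0, 0.02]]
  ]
}}

```text
t: 5.75
eef_pos: [0.491, -0.0703, 0.27]
tool_rot: [0.679, 0.734, -0.0, -0.001]
ft_force: [1.2, -0.5, -2.1]
finger_gap: 0.183
gripper_force: 30.0
```

Call:
{"api": "drive_tool", "payload": {
  "motion": [
    [0, [0, 40, 0], [0, 0, 0.02]],
    [0, [-2, 40, 0], [0, 0, 0.02]],
    [0, [-2, 40, 0], [0, 0, 0.02]],
    [0, [-2, 40, 0], [0, 0, 0.02]],
    [0, [-2, 40, 0], [0, 0, 0]],
    [0, [0, 40, 0], [0, 0, 0]],
    [0, [0, 30, 0], [0, 0, 0]],
    [0, [0, 20, 0], [0, 0, 0]]
  ]
}}

```text
t: 6.55
eef_pos: [0.4819, 0.2207, 0.2699]
tool_rot: [0.649, 0.761, -0.0, -0.001]
ft_force: [-0.8, -1.0, -3.6]
finger_gap: 0.183
gripper_force: 30.0
```

Call:
{"api": "drive_tool", "payload": {
  "motion": [
    [0, [0, 10, 0], [0, 0, 0]],
    [0, [0, 0, -10], [0, 0, 0]],
    [0, [0, 0, -20], [0, 0, 0]],
    [0, [0, 0, -10], [0, 0, 0]],
    [0, [0, 0, 0], [0, 0, 0]],
    [0, [0, 0, 0], [0, 0, 0]],
    [0, [0, 0, 0], [0, 0, 0]],
    [0, [0, 0, 0], [0, 0, 0]]
  ]
}}

```text
t: 7.35
eef_pos: [0.4845, 0.2271, 0.2314]
tool_rot: [0.65, 0.76, 0.001, 0.0]
ft_force: [-1.1, -0.2, -3.3]
finger_gap: 0.18
gripper_force: 30.0
```

```bash
python3 - <<'E'
from h import *
s=monitor.sense();print(s["t"],s["eef_pos"],R.from_quat(s["tool_rot"]).as_matrix().round(3),s["ft_force"])
for n in("side","scene"):
    c=cap(n);save(c,n+"2.png");np.save(n+".npy",c["P"]);np.save(n+"_i.npy",c["img"]);P=c["P"];I=c["img"].astype(int)
    near=(abs(P[...,0]-.482)<.09)&(abs(P[...,1]-.242)<.1)
    for l,a,b in(("foot",.11,.16),("lid",.067,.08),("bar",.2,.25)):
        m=near&(P[...,2]>a)&(P[...,2]<b)
        if l=="foot": m&=(I.min(-1)>100)
        if l=="bar": m&=I[...,0]>I[...,2]*1.6
        k,lab,st,ce=cv2.connectedComponentsWithStats(m.astype(np.uint8))
        for i in range(1,k):
            if st[i,4]>60:
                q=P[lab==i]; r=cv2.minAreaRect((q[:,:2]*1000).astype(np.float32)); print(n,l,ce[i].round(),st[i,4],np.round(r[0],1),np.round(r[1],1),round(r[2],2),np.percentile(q[:,2],[2,50,98]).round(4))
E
```

```text
7.35 [0.48450207 0.22710665 0.23140095] [[-0.154  0.988  0.002]
 [ 0.988  0.154  0.001]
 [ 0.     0.002 -1.   ]] [-1.05751666 -0.21079098 -3.33274085]
side lid [177. 297.] 2077 [480.9 242.7] [76.7 97.1] 9.29 [0.0695 0.0714 0.073 ]
side bar [154. 225.] 172 [471.8 263.3] [55.6 14.9] 83.6 [0.2409 0.2463 0.2497]
scene lid [319. 163.] 600 [483.4 240.8] [78.9 98. ] 9.17 [0.0674 0.0707 0.075 ]
scene bar [317. 124.] 91 [496.7 203.4] [17.8 76.1] 1.22 [0.231  0.2448 0.2497]
```

View pics/side2.png

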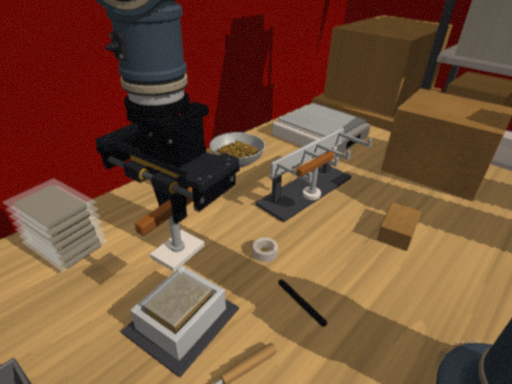

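The stamp hangs upright in the fingers, with its foot at (178,250) above the jig. The round stamp is still on its hooks at (313,170). Next I'll measure the foot itself.

```bash
python3 - <<'E'
from h import *
for n in("side","scene"):
    P=np.load(n+".npy");I=np.load(n+"_i.npy").astype(int)
    near=(abs(P[...,0]-.482)<.08)&(abs(P[...,1]-.23)<.09)
    for l,a,b in(("foot",.15,.178),("bar",.228,.265)):
        m=near&(P[...,2]>a)&(P[...,2]<b)
        m&=(I.min(-1)>90) if l=="foot" else I[...,0]>I[...,2]*1.6
        k,lab,st,ce=cv2.connectedComponentsWithStats(m.astype(np.uint8))
        for i in range(1,k):
            if st[i,4]>60:
                q=P[lab==i]; r=cv2.minAreaRect((q[:,:2]*1000).astype(np.float32)); print(n,l,ce[i].round(),st[i,4],np.round(r[0],1),np.round(r[1],1),round(r[2],2),np.percentile(q[:,2],[2,50,98]).round(4))
E
```

```text
side foot [177. 251.] 1095 [484.2 229. ] [51.7 71.2] 8.07 [0.1619 0.1701 0.1766]
side bar [154. 218.] 678 [484.4 257.5] [27.9 67.5] 7.57 [0.2423 0.2564 0.2592]
side bar [186. 207.] 82 [472.4 212.5] [ 7.8 42.4] 28.09 [0.232  0.2452 0.2633]
scene foot [319. 141.] 349 [488.1 227.8] [53.3 72.6] 9.66 [0.1614 0.1694 0.1759]
scene bar [315. 121.] 246 [495.6 202.1] [38.6 72.7] 21.21 [0.2341 0.2545 0.2621]
```

Call:
{"api": "drive_tool", "payload": {
  "motion": [
    [0, [-3, 13, 0], [0, 0, 0]],
    [0, [0, 0, -15], [0, 0, 0]],
    [0, [0, 0, -20], [0, 0, 0]],
    [0, [0, 0, -20], [0, 0, 0]],
    [0, [0, 0, -15], [0, 0, 0]],
    [0, [0, 0, -5], [0, 0, 0]],
    [0, [0, 0, 0], [0, 0, 0]],
    [0, [0, 0, 0], [0, 0, 0]]
  ]
}}

```text
t: 8.25
eef_pos: [0.4815, 0.2409, 0.1564]
tool_rot: [0.65, 0.76, 0.001, 0.0]
ft_force: [-0.6, -0.0, -2.5]
finger_gap: 0.18
gripper_force: 30.0
```

Call:
{"api": "drive_tool", "payload": {
  "motion": [
    [0, [0, 0, 0], [0, 0, 0]],
    [0, [0, 0, 0], [0, 0, 0]],
    [0, [0, 0, 0], [0, 0, 0]]
  ]
}}

```text
t: 8.55
eef_pos: [0.4813, 0.2401, 0.1561]
tool_rot: [0.65, 0.76, 0.0, 0.0]
ft_force: [0.5, 0.3, -3.5]
finger_gap: 0.179
gripper_force: 30.0
```

```bash
cat > m.py <<'E'
from h import *
s=monitor.sense();print(s["t"],s["eef_pos"].round(4),R.from_quat(s["tool_rot"]).as_matrix().round(3)[:,1],s["ft_force"].round(2))
for n in("side","scene"):
    c=cap(n);save(c,n+"3.png");P=c["P"];I=c["img"].astype(int); zf=s["eef_pos"][2]-.0615
    near=(abs(P[...,0]-.482)<.07)&(abs(P[...,1]-.242)<.08)
    for l,m in(("foot",(P[...,2]>zf-.006)&(P[...,2]<zf+.005)&(I.min(-1)>90)),("nonwhite",(P[...,2]>.05)&(P[...,2]<.08)&(I.max(-1)-I.min(-1)>25))):
        k,lab,st,ce=cv2.connectedComponentsWithStats((m&near).astype(np.uint8))
        for i in range(1,k):
            if st[i,4]>60:
                q=P[lab==i]; r=cv2.minAreaRect((q[:,:2]*1000).astype(np.float32)); print(n,l,ce[i].round(),st[i,4],np.round(r[0],1),np.round(r[1],1),round(r[2],2),np.percentile(q[:,2],[10,50,90]).round(4))
E
python3 m.py
```

```text
8.55 [0.4813 0.2401 0.1561] [0.988 0.154 0.001] [ 0.5   0.31 -3.5 ]
side foot [176. 289.] 932 [481.2 241.6] [52.1 71.3] 7.72 [0.0928 0.0947 0.096 ]
side nonwhite [179. 309.] 1222 [478.8 244. ] [72.8 93.7] 8.74 [0.0554 0.071  0.0724]
scene foot [319. 158.] 290 [482.9 240. ] [53.7 74.5] 9.65 [0.0912 0.0939 0.0967]
scene nonwhite [318. 169.] 388 [484.7 239.7] [75.9 94.7] 9.97 [0.0558 0.0693 0.0728]
```

Call:
{"api": "drive_tool", "payload": {
  "motion": [
    [0, [0, 0, -4], [0, 0, 0]],
    [0, [0, 0, -4], [0, 0, 0]],
    [0, [0, 0, -4], [0, 0, 0]],
    [0, [0, 0, -2], [0, 0, 0]],
    [0, [0, 0, -2], [0, 0, 0]],
    [0, [0, 0, 0], [0, 0, 0]],
    [0, [0, 0, 0], [0, 0, 0]],
    [0, [0, 0, 0], [0, 0, 0]]
  ]
}}

```text
t: 9.45
eef_pos: [0.4812, 0.24, 0.1399]
tool_rot: [0.65, 0.76, 0.0, 0.0]
ft_force: [-1.1, -1.1, 2.3]
finger_gap: 0.179
gripper_force: 30.0
```

Call:
{"api": "drive_tool", "payload": {
  "motion": [
    [0, [0, 0, -2], [0, 0, 0]],
    [0, [0, 0, -2], [0, 0, 0]],
    [0, [0, 0, -2], [0, 0, 0]],
    [0, [0, 0, -1], [0, 0, 0]],
    [0, [0, 0, 0], [0, 0, 0]],
    [0, [0, 0, 0], [0, 0, 0]],
    [0, [0, 0, 0], [0, 0, 0]]
  ]
}}

```text
t: 10.15
eef_pos: [0.4812, 0.24, 0.1328]
tool_rot: [0.65, 0.76, 0.0, 0.0]
ft_force: [-0.8, -2.2, 5.0]
finger_gap: 0.183
gripper_force: 30.0
```

```bash
cat > f.py <<'E'
from h import *
f=[];L=[];F=[]
for i in range(6):
    c=cap("side");s=monitor.sense();f.append(s["ft_force"][2]);P=c["P"];I=c["img"].astype(int);zz=P[...,2]
    xy=(P[...,:2]-[.482,.242])@R.from_euler("z",.155).as_matrix()[:2,:2]; a=abs(xy)
    foot=(a[...,0]<.02)&(a[...,1]<.03)&(zz>.055)&(zz<.085)&(I.min(-1)>90)
    lid=(a[...,0]<.034)&(a[...,1]<.044)&((a[...,0]>.029)|(a[...,1]>.039))&(zz>.04)&(zz<.08)
    rim=((a[...,0]>.045)&(a[...,0]<.049)&(a[...,1]<.055)|(a[...,1]>.055)&(a[...,1]<.059)&(a[...,0]<.045))&(zz>.05)&(zz<.07)
    L.append([np.median(zz[m])*1e3 for m in(foot,lid,rim)])
save(c,"p%d.png"%int(s["t"]*100))
print(s["t"],s["eef_pos"].round(4),"fz",np.round(f,1),np.mean(f).round(2),"foottop,lid,rim",np.mean(L,0).round(1),foot.sum(),lid.sum(),rim.sum())
E
python3 f.py; python3 m.py
```

```text
10.45 [0.4812 0.24   0.1328] fz [5.1 5.3 5.7 5.5 4.3 5.6] 5.24 foottop,lid,rim [71.8 61.7 59.4] 587 335 409
10.45 [0.4812 0.24   0.1328] [0.988 0.154 0.   ] [-1.44 -2.76  5.55]
side foot [178. 298.] 912 [480.5 241.7] [51.2 70.5] 8.7 [0.0696 0.0715 0.0728]
side nonwhite [179. 305.] 1450 [477.7 245.2] [71.4 90.2] 8.97 [0.0605 0.0639 0.0723]
scene foot [319. 164.] 289 [483.1 239.2] [53.4 72.5] 8.68 [0.0673 0.0704 0.0739]
scene nonwhite [318. 167.] 463 [486.8 238.5] [76.4 92.8] 13.95 [0.058  0.0647 0.0725]
```

Call:
{"api": "drive_tool", "payload": {
  "motion": [
    [0, [0, 0, -1], [0, 0, 0]],
    [0, [0, 0, -1], [0, 0, 0]],
    [0, [0, 0, 0], [0, 0, 0]],
    [0, [0, 0, 0], [0, 0, 0]],
    [0, [0, 0, 0], [0, 0, 0]],
    [0, [0, 0, 0], [0, 0, 0]]
  ]
}}

```text
t: 11.15
eef_pos: [0.4812, 0.24, 0.131]
tool_rot: [0.65, 0.76, 0.0, 0.0]
ft_force: [-0.5, -2.7, 6.3]
finger_gap: 0.178
gripper_force: 30.0
```

```bash
python3 f.py; ls pics
```

```text
11.45 [0.4812 0.24   0.131 ] fz [7.3 5.1 5.5 6.3 6.  7. ] 6.19 foottop,lid,rim [70.  59.8 59.4] 592 323 400
a.png
b.png
p1045.png
p1145.png
scene2.png
scene3.png
side2.png
side3.png
w.png
```

View pics/p1145.png

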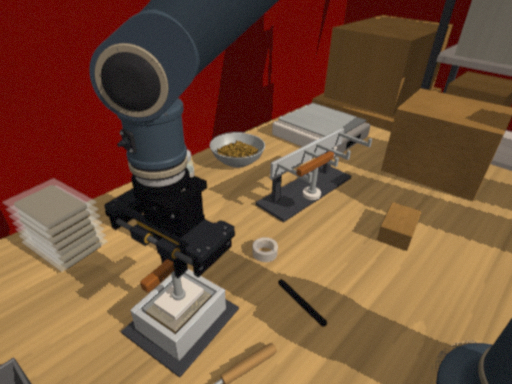

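The foot sits squarely in the middle of the lid at (178,298), level with the rim, and the round stamp is untouched at (313,170). I'm handing the job in.

```bash
python3 -c "
from station import bot; print(bot.close_job())"
```

```text
the job is handed in; nothing more can be done
None
```

I handed the job in at about 11.5 s with the rectangular-footed stamp still gripped, holding the lid about 0.4 mm above the jig's rim with about 10 N; the foot is centred within about 2 mm and square, and the round stamp is still on its hooks. The hand-in returned no verdict.

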